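# Hang the fish scaler on the drain rack's peg, under the catch

### The arm

A 6-joint arm with a two-finger parallel gripper is mounted at the origin on the work surface. World frame = base frame: x ahead of the robot, y to its left, z up, the work surface at z = 0. Lengths are in m, angles in rad, forces in N, time in s.
With the tool pointing down it reaches from about 0.275 to 0.875 m from the base axis. Payload 12.5 kg.
Tool frame: the origin (TCP) lies at the very end of the fingers, on their centre line; the grasp point (between the pads) lies 19 mm behind it; x points along the fingers, y is the direction in which the jaws open and shut, and the axes are right-handed (so a half turn about x gives the same grasp; the last joint's range is limited). The gripper opens to 85 mm and grips with 20 to 120 N. Pads are 22 mm wide; open, the fingers measure 114 mm over their backs; the gripper's body (76 mm by 85 mm) begins 54 mm behind the grasp point. The pads swing forward as they close: fully open they stand 13 mm farther back than shut.
Start: joints at [1.166, 0.351, 1.652, -0, 1.139, -0.085], TCP at [0.173, 0.522, 0.231] pointing down, gripper open.
Joint ranges: [-2.75, 2.75], [-0.79, 2.1], [0.01, 2.65], [-1.57, 4.71], [0.07, 3.14], [-2.87, 2.87]. Speed limits (rad/s): [2.22, 2.22, 2.79, 3.14, 3.14, 3.14].

### API

Orientations are given as a 3x3 rotation matrix whose columns are the frame's x, y, z axes.
In Python, from bench import manip gives the robot as it stands. Calls block until the motion is done:
- manip.move_ptp(position, orientation): joint-space move of the TCP to a pose.
- manip.move_l(position, attitude=None, max_speed=0.15): straight line of the TCP; attitude=None keeps the orientation; max_speed is the mean speed in m/s.
- manip.move_j(angles): joint-space move.
- manip.set_gripper(opening, effort=None): opening from 0.0 (shut) to 1.0 (fully open); effort is the grip in N (None keeps the last); returns when the fingers have stopped.
- manip.dwell(seconds).
- manip.inverse_kinematics(position, orientation): joint angles nearest the present ones, or None.
- manip.grab_frame(name): name is "scene" or "side" or "wrist"; returns (picture, depth): 400x640x3 uint8, red, green, blue; 400x640 float32, m along the optical axis (not along the pixel's ray), 0 where there is no reading.
- manip.get_calibration(name): a dict with "camera_matrix" (3x3 intrinsics, pixels), "R" (3x3) and "t" (3): a world point X has camera coordinates R X + t. Camera axes: x right, y down, z forward; pixel columns grow to the right and rows downward; lengths in m; the calibration is good to about 2 mm. A picture is of the moment at which its call begins: read the wrist's pose just before it. get_calibration takes no time and is no camera call; for the wrist camera it gives the pose at the moment of the call.
A pose or a line that the arm cannot do raises manip.Unreachable and nothing moves.
- manip.sign_off(): hands the job in, once; it reports no verdict.
Trained networks look in the newest picture that a camera, given by its name, has taken for a name from the list of things; names that differ only in an ending like _2 or _b are one class to them, and where a whole thing is asked for, a point or a joint stands for the part that bears it (a point fixed in the world has none). Each returns a list of dicts, best first, with "confidence" (0 to 1); they miss things now and then, are a little off and sometimes report something else, mostly with a low value. They report only what shows in the picture. A call takes as long as a camera call. They do not tell look-alikes from the thing itself.
- manip.look_for(camera, name): "at" ([x, y, z] in m, in world coordinates, good to about 4 mm: the middle of the surface that is visible of it).
Readings, each from a call of its own:
- manip.current_time(): time.
- manip.current_qpos(): joint angles.
- manip.current_joint_vel(): joint speeds.
- manip.current_joint_torque(): joint torques, N m.
- manip.current_ee_pos(): TCP position.
- manip.current_tcp_rot(): TCP orientation.
- manip.current_force(): force on the tool from outside, world axes, zero at the start.
- manip.current_ft_torque(): the same for the moment, N m.
- manip.current_grip_width(): opening from 0.0 (shut) to 1.0 (fully open).
Only numpy, scipy, OpenCV 4.12 (cv2) and the standard library are available. Lean on these libraries where they do the work, as an engineer would, in place of code of your own. Each camera call takes 0.05 s, during which the arm holds its last target.

### The job

Hang the fish scaler by its eye on the peg of the sloping drain rack, handle pointing down the slope, pushing the eye down past the hinged catch so that the scaler itself lifts it. Keep hold until the scaler lies flat on the board and the catch has dropped back over the eye, then let go, leaving the other things on the counter where they are.

Things in the scene. Friction and masses are not known exactly. Their poses are not given: they have to be found in the camera images.
- scaler: Fish scaler, 201 mm long, 160 g, lying flat. Grey handle 110 mm long (x -55 to 55), 22 wide, 24 high; at its +x end a round eye 8 mm thick (42 mm outside, 17 mm hole along z); at the other a toothed steel plate 40 x 34 x 5 mm (x -105 to -65). Flat underside. Origin: centre of the handle's underside; x to the eye, z up.
- eye (a point): Centre of the scaler's eye hole, level with the underside; 75 mm along x from the scaler's origin.
- board: White board of the steel drain rack, fixed but elsewhere at each start, sloping 40 degrees: 220 mm long (x -150 to 70), 170 wide. Origin on its upper face, 165 mm over the counter; x points up the slope (roughly to the robot's left), y level across it (towards the robot), z square out of the face (up and to the right). The hung scaler lies with its underside on it, its x up the slope, its head over the lower edge.
- slot (a point): Middle of the peg's slot = origin of the board. A steel peg, 12 mm thick, chamfered 1.5 mm, stands 50 mm square out of the board, at board y = 0. It is clamped in the slot anywhere from board x -11 to 11 mm: WHERE IS NOT MEASURED, find it by touch or by eye. It does not shift under 25 N. Down the slope from it all is clear; up the slope the catch, clamped to move with it.
- catch (a joint): Steel gravity catch, hung from a pin 34 mm up the slope from the peg and 62 mm over the board, between two cheeks (42 mm wide over both, 68 high, 29 to 43 mm from the peg). 0: down, nose 12 mm from the peg's axis, 16 to 18 mm over the board; sloped face above. Grows (to 0.9 rad) as the nose swings up the slope; an eye sliding down the peg lifts it 0.15 to 0.3 with under 2 N; it drops back itself.
- bowl: Bystander: steel bowl 90 mm wide, 40 mm high; origin at the centre of its foot.
- jar: Bystander: closed glass jar 70 mm wide, 90 mm high; origin at the centre of its foot.
- stone: Bystander: sharpening stone in a black holder, 85 x 45 x 34 mm; origin at the centre of its underside.
Mind the look-alikes: they are no part of the job. There is more than one size of the scaler; the one meant has the size given above.

How it is judged:
By the outcome, as a careful person would: the job done as asked, in the order asked, and still so for the second after the job is handed in, with the robot touching nothing.
It also fails if it takes over 54 s, if anything falls off the work surface, if the arm or the gripper's body presses on something with over 40 N, if the wrist force passes 120 N, or if a joint passes its speed limit or range.

## Working session

There is one attempt and no reset: what is moved stays moved. The work goes in short steps, each a Python script; the robot and the scene stay as the last script left them, time stands still between calls to the robot, and variables do not carry over. Pictures are saved under pics/ and viewed, and the job is handed in when it is done.

```bash
mkdir -p pics; ls; cat > h.py <<'E'
import numpy as np, cv2
from bench import manip
def grab(n,fn=None):
    cal=manip.get_calibration(n); p,d=manip.grab_frame(n)
    if fn: cv2.imwrite('pics/'+fn,p[:,:,::-1]); np.savez('pics/'+fn+'.npz',p=p,d=d,K=cal['camera_matrix'],R=cal['R'],t=cal['t'])
    return p,d,cal
def load(fn):
    z=np.load('pics/'+fn+'.npz'); return z['p'],z['d'],dict(camera_matrix=z['K'],R=z['R'],t=z['t'])
def cloud(d,cal):
    K=np.array(cal['camera_matrix']);v,u=np.mgrid[0:d.shape[0],0:d.shape[1]]
    c=np.stack([(u-K[0,2])/K[0,0]*d,(v-K[1,2])/K[1,1]*d,d],-1)
    return (c-np.array(cal['t']).reshape(3))@np.array(cal['R'])
def proj(X,cal):
    c=np.asarray(X)@np.array(cal['R']).T+np.array(cal['t']).reshape(3); q=c@np.array(cal['camera_matrix']).T; return q[...,:2]/q[...,2:]
E
python3 - <<'E'
from h import *
for n in ['scene','side','wrist']:
    p,d,c=grab(n,n+'0.png'); 
    C=-np.array(c['R']).T@np.array(c['t']).reshape(3); print(n,C,np.array(c['R'])[2])
    for k in ['scaler','board','catch','bowl','jar','stone']:
        print(n,k,[(np.round(r['at'],3).tolist(),round(r['confidence'],2)) for r in manip.look_for(n,k)])
print(manip.current_time())
E
```

```text
pics
scene [1.10945783 0.04912789 0.81021067] [-0.66432164 -0.15031988 -0.73217531]
scene scaler [([0.342, -0.244, 0.016], 0.8), ([0.538, -0.146, 0.011], 0.79)]
scene board [([0.509, 0.17, 0.138], 0.93)]
scene catch [([0.509, 0.17, 0.138], 0.73), ([0.486, 0.178, 0.22], 0.46)]
scene bowl [([0.71, -0.127, 0.025], 0.8)]
scene jar [([0.468, -0.414, 0.063], 0.91)]
scene stone [([0.627, -0.427, 0.035], 0.66)]
side [ 0.22500144 -0.83989081  0.97659852] [ 0.25884262  0.67296713 -0.69290384]
side scaler [([0.516, -0.144, 0.011], 0.88), ([0.287, -0.26, 0.019], 0.72)]
side board [([0.492, 0.157, 0.144], 0.71)]
side catch [([0.484, 0.174, 0.226], 0.46)]
side bowl [([0.729, -0.109, 0.028], 0.83)]
side jar [([0.437, -0.442, 0.093], 0.75)]
side stone [([0.611, -0.444, 0.04], 0.57)]
wrist [0.10868987 0.5425534  0.3753802 ] [ 0.25297381 -0.08408199 -0.96381247]
wrist scaler []
wrist board []
wrist catch []
wrist bowl []
wrist jar []
wrist stone []
1.05
```

View pics/scene0.png

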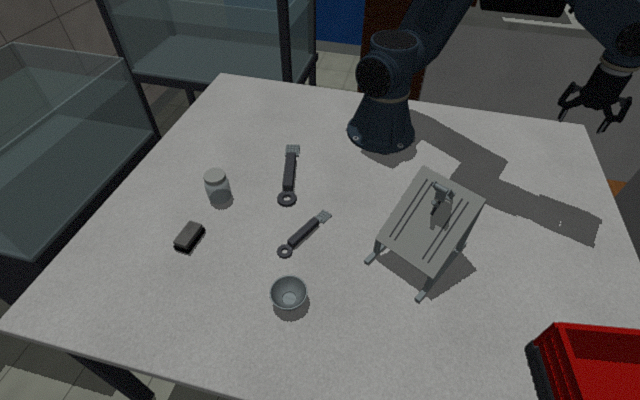

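View pics/side0.png

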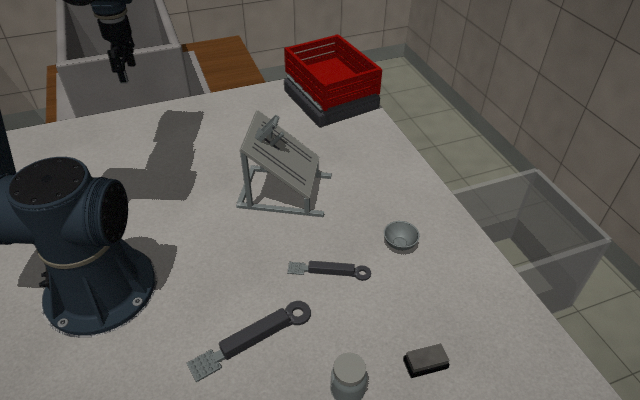

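Scene image: scaler A has its eye at (287,199) and plate at (293,150); scaler B has its eye at (285,251) and plate at (324,216). In the side view A is at (298,313)-(203,365) and B at (363,272)-(297,267). I'll measure both, and the rack.

```bash
python3 - <<'E'
from h import *
for n in ['scene','side']:
    p,d,c=load(n+'0.png'); X=cloud(d,c)
    for nm,ctr,r in [('A',(0.32,-0.25),.15),('B',(0.527,-0.145),.12)]:
        m=(d>0)&(np.hypot(X[...,0]-ctr[0],X[...,1]-ctr[1])<r)&(X[...,2]>0.004)&(X[...,2]<.05)
        P=X[m]
        lab=cv2.connectedComponents(m.astype(np.uint8))[1]
        ks=[k for k in np.unique(lab) if k and (lab==k).sum()>80]
        for k in ks:
            P=X[lab==k]; mu=P[:,:2].mean(0); w,V=np.linalg.eigh(np.cov(P[:,:2].T)); a=V[:,1]; s=(P[:,:2]-mu)@a; q=(P[:,:2]-mu)@V[:,0]
            print(n,nm,len(P),mu.round(3),a.round(3),'len',np.ptp(s).round(4),'w',np.ptp(q).round(4),'zmax',np.percentile(P[:,2],98).round(4), 'ends',(mu+a*s.min()).round(3),(mu+a*s.max()).round(3))
    # board plane
    m=(d>0)&(np.hypot(X[...,0]-.5,X[...,1]-.17)<.16)&(X[...,2]>0.06)&(X[...,2]<.26)
    P=X[m]; rng=np.random.default_rng(0);best=0
    for _ in range(500):
        t=P[rng.choice(len(P),3,False)]; nn=np.cross(t[1]-t[0],t[2]-t[0]); nn/=np.linalg.norm(nn)+1e-12
        inl=abs((P-t[0])@nn)<.003
        if inl.sum()>best: best=inl.sum();bi=inl
    Q=P[bi];mu=Q.mean(0);nn=np.linalg.svd(Q-mu,full_matrices=False)[2][2];nn*=np.sign(nn[2]);print(n,'plane',best,len(P),mu.round(4),nn.round(4),'tilt',np.degrees(np.arccos(nn[2])))
    y=np.cross([0,0,1],nn); y/=np.linalg.norm(y); # level
    x=np.cross(y,nn); 
    if x[2]<0: x=-x
    y=np.cross(nn,x)
    O=mu+x*(0.165-mu[2])/x[2]; s=(Q-O)@x;w=(Q-O)@y
    print(' x',x.round(3),'y',y.round(3),'s',np.percentile(s,[0.5,99.5]).round(4),'w',np.percentile(w,[.5,99.5]).round(4),'O',O.round(4))
E
python3 - <<'E'
import cv2
a=cv2.imread('pics/scene0.png');b=cv2.imread('pics/side0.png')
c=cv2.resize(a[150:310,350:510],(400,400),interpolation=2)
d=cv2.resize(b[100:230,225:355],(400,400),interpolation=2)
cv2.imwrite('pics/rack.png',cv2.hconcat([c,d]))
c=cv2.resize(a[135:265,265:345],(320,520),interpolation=2)
d=cv2.resize(b[250:390,180:380],(480,336),interpolation=2)
d=cv2.copyMakeBorder(d,0,520-336,0,0,0)
cv2.imwrite('pics/scal.png',cv2.hconcat([c,d]))
E
```

```text
scene A 743 [ 0.333 -0.244] [-0.975 -0.221] len 0.2727 w 0.0572 zmax 0.038 ends [ 0.44 -0.22] [ 0.174 -0.28 ]
scene B 659 [ 0.531 -0.142] [-0.899  0.437] len 0.2003 w 0.0466 zmax 0.0271 ends [ 0.613 -0.182] [ 0.433 -0.094]
scene plane 5955 6770 [0.5124 0.1691 0.1395] [ 0.5626 -0.3118  0.7657] tilt 40.032370275224146
 x [-0.67   0.371  0.643] y [-0.485 -0.875 -0.   ] s [-0.1462  0.0711] w [-0.0797  0.0881] O [0.4859 0.1838 0.165 ]
side A 2373 [ 0.299 -0.258] [-0.975 -0.221] len 0.2707 w 0.0638 zmax 0.0374 ends [ 0.439 -0.226] [ 0.175 -0.286]
side B 914 [ 0.52  -0.144] [-0.9    0.437] len 0.1995 w 0.0476 zmax 0.0271 ends [ 0.607 -0.187] [ 0.428 -0.099]
side plane 2752 3836 [0.5026 0.1556 0.1394] [ 0.5641 -0.3135  0.7639] tilt 40.194157387075215
 x [-0.668  0.371  0.645] y [-0.486 -0.874  0.   ] s [-0.1466  0.0709] w [-0.0943  0.076 ] O [0.4762 0.1703 0.165 ]
```

View pics/rack.png

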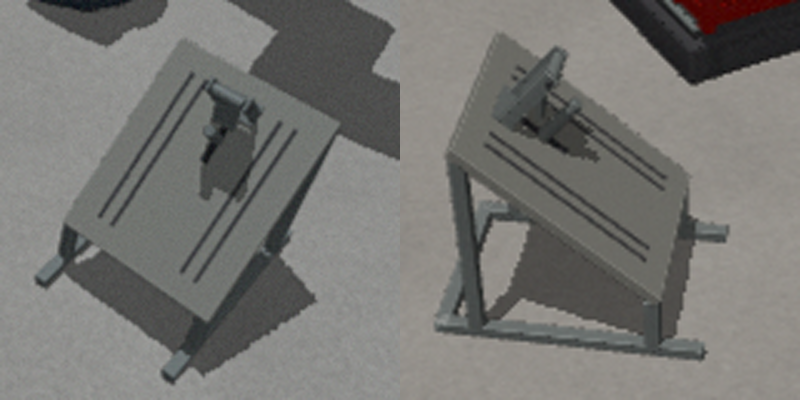

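View pics/scal.png

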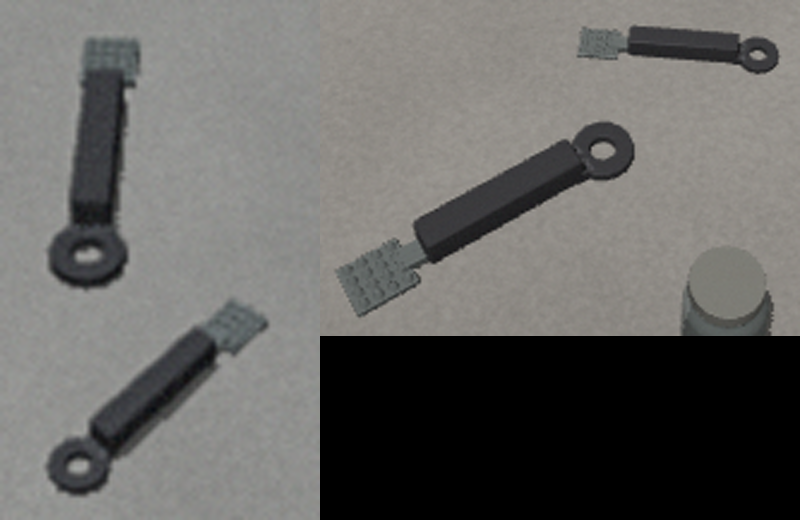

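The object meant is B (scene pixels (285,251) to (324,216)). It measures 200 mm with zmax 27 mm, against 201/24 specified. A measures 271 mm, so it is the look-alike, and the crop confirms it is bigger. The rack crop shows the peg downslope of the catch. Next, the IK for the grasp and hang, with the wrist camera on the eye side or the opposite side.

```bash
cat >> h.py <<'E'
def unit(v): v=np.asarray(v,float); return v/np.linalg.norm(v)
SX=unit([0.9,-0.437,0]); SO=np.array([0.5236,-0.143,0])
BN=unit([0.5633,-0.3126,0.7648]); BY=unit(np.cross(BN,[0,0,1]))
BX=np.cross(BY,BN)
if BX[2]<0: BX=-BX; BY=-BY
BO=np.array([0.482,0.179,0.165])
def rot(xt,zt): # tool x, tool z
    xt=unit(xt); zt=unit(zt-xt*np.dot(xt,zt)); return np.c_[xt,np.cross(zt,xt),zt]
E
python3 - <<'E'
from h import *
c=manip.get_calibration('wrist'); R=manip.current_tcp_rot();p=manip.current_ee_pos()
C=-np.array(c['R']).T@np.array(c['t']).reshape(3)
print('cam in tool',(np.array(R).T@(C-p)).round(4),'view',(np.array(R).T@np.array(c['R'])[2]).round(3)); print(np.array(c['camera_matrix'])[0])
print(BX,BY,BN)
for s in (1,-1):
    for nm,pos,Rm in [('g',SO+[0,0,.003],rot([0,0,-1],s*SX)),('gup',SO+[0,0,.12],rot([0,0,-1],s*SX)),
       ('hang',BO-.075*BX+.003*BN,rot(-BN,s*BX)),('pre',BO-.075*BX+.08*BN,rot(-BN,s*BX)),('look',BO-.075*BX+.15*BN,rot(-BN,s*BX))]:
        q=manip.inverse_kinematics(pos,Rm); print(s,nm,None if q is None else np.round(q,3))
E
```

```text
cam in tool [-0.1441 -0.0008 -0.0674] view [ 0.964 -0.     0.267]
[306.85012738   0.         319.20630051]
[-0.6687475   0.37111747  0.64424266] [-0.48523431 -0.87438416  0.        ] [ 0.56331558 -0.31260865  0.76482115]
1 g [-0.352  0.676  1.807 -0.     0.659 -1.471]
1 gup [-0.352  0.48   1.768 -0.     0.894 -1.471]
1 hang [0.031 0.79  1.38  0.336 1.597 2.008]
1 pre [-0.004  0.79   1.215  0.321  1.762  2.032]
1 look [-0.033  0.815  1.032  0.318  1.92   2.057]
-1 g [-0.352  0.676  1.807 -0.     0.659  1.67 ]
-1 gup [-0.352  0.48   1.768 -0.     0.894  1.67 ]
-1 hang [ 0.031  0.79   1.38   0.336  1.597 -1.134]
-1 pre [-0.004  0.79   1.215  0.321  1.762 -1.11 ]
-1 look [-0.033  0.815  1.032  0.318  1.92  -1.085]
```

```bash
python3 - <<'E'
from h import *
R0=np.array(manip.current_tcp_rot()); p=np.array(manip.current_ee_pos())
Rl=rot(-BN,-BX)
manip.move_l(p+[0.03,-0.05,0.2],max_speed=0.4)
for k in (.24,):
    manip.move_ptp(BO-.075*BX+k*BN,Rl); print(manip.current_time())
manip.dwell(0.2)
p,d,c=grab('wrist','w1.png')
for k in ['board','catch','slot']:
    print(k,[(np.round(r['at'],3).tolist(),round(r['confidence'],2)) for r in manip.look_for('wrist',k)])
print(manip.current_time(),manip.current_ee_pos(),manip.current_force())
E
```

```text
3.9917
board [([0.5, 0.168, 0.148], 0.87)]
catch [([0.49, 0.177, 0.221], 0.66)]
slot [([0.504, 0.166, 0.146], 0.71)]
4.3917 [0.66732977 0.07628781 0.30030909] [ 0.64655734  0.73300102 -0.41581758]
```

View pics/w1.png

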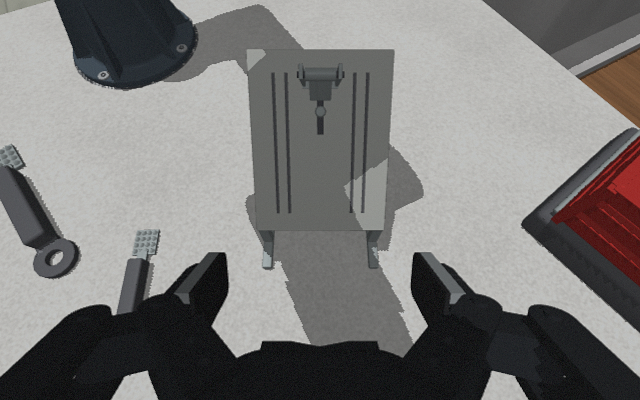

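The wrist view shows the board from above, with the peg top near (320,112) and the catch and cheeks just above it. I'll fit the board edges and the peg.

```bash
python3 - <<'E'
from h import *
p,d,c=load('w1.png'); X=cloud(d,c)
m=np.zeros(d.shape,bool); m[40:235,240:400]=True; m&=(d>0)
nn=BN;mu=BO
for it in range(4):
    k=m&(abs((X-mu)@nn)<(.012 if it==0 else .003)); Q=X[k]; mu=Q.mean(0); nn=np.linalg.svd(Q-mu,full_matrices=False)[2][2]; nn*=np.sign(nn[2])
print('n',nn.round(4),np.degrees(np.arccos(nn[2])))
# edges via min-area rect in plane
y=unit(np.cross(nn,[0,0,1])); x=np.cross(y,nn)
if x[2]<0:x=-x;y=-y
uv=np.c_[(Q-mu)@x,(Q-mu)@y].astype(np.float32)
r=cv2.minAreaRect(uv); print(r)
O=mu+x*(0.165-mu[2])/x[2]; s=(Q-O)@x; w=(Q-O)@y
print('s',np.percentile(s,[.1,99.9]),'w',np.percentile(w,[.2,99.8]))
wc=np.percentile(w,[.2,99.8]).mean(); O=O+y*wc; print('O by z',O,'x',x,'y',y)
sc=np.percentile(s,[.1,99.9]).mean()+.04; print('O along x shift from length',sc)
# objects above
h=(X-O)@nn; k=m&(h>.005)&(h<.09); P=X[k]; L=np.c_[(P-O)@x,(P-O)@y,(P-O)@nn]
top=L[(L[:,2]>.04)&(L[:,2]<.056)&(abs(L[:,1])<.012)]; print(len(top))
for a in top[np.argsort(top[:,0])][::4]: print((a*1000).round(1),end=' ')
i=cv2.resize(p[45:145,270:370],(700,700),interpolation=cv2.INTER_CUBIC)
cv2.imwrite('pics/w1c.png',i[:,:,::-1][:, :,:][:600])
E
```

```text
n [ 0.5623 -0.3101  0.7666] 39.950835956638166
((-0.00557418167591095, -0.00021422654390335083), (0.22007687389850616, 0.1703377068042755), 0.012796327471733093)
s [-0.14747682  0.07167411] w [-0.08459166  0.08421505]
O by z [0.482489   0.17964237 0.165     ] x [-0.67128571  0.37019521  0.64213005] y [-0.48290801 -0.87567109  0.        ]
O along x shift from length 0.0020986417795949078
150
[-2.6 -0.6 49.7] [-2.5 -1.7 48.1] [-1.6 -1.7 49.8] [-1.5  3.6 47.3] [-0.6  2.5 50. ] [-0.6  1.5 49.6] [ 0.4 -2.7 50.7] [ 0.4 -4.8 49.5] [ 0.5  0.4 48.8] [ 1.4 -2.7 49.7] [ 1.4  2.5 49.5] [ 2.4  2.5 51.2] [ 2.4 -1.7 49.8] [ 2.4  4.6 49.6] [ 3.4  2.5 51.6] [ 3.4  1.4 50.4] [ 3.5 -4.8 48.7] [ 4.4 -0.6 50.7] [ 4.4 -4.8 49.7] [ 4.5  1.4 49. ] [ 5.4 -2.7 50.1] [ 5.4 -4.8 49. ] [ 6.4  2.5 50. ] [ 6.4  1.4 49.4] [ 7.4  0.4 49.9] [ 7.4  2.5 48.9] [30.7 10.8 40.4] [31.5  0.4 42.2] [31.6 -0.7 41.3] [31.6 -5.9 40.9] [31.7 10.8 40.9] [31.7 -3.8 40.3] [32.4  4.5 42.9] [32.4 -3.8 42.5] [32.5 10.7 42.5] [32.5  5.6 42. ] [32.5 -5.9 41.6] [32.6 11.8 40.8]
```

View pics/w1c.png

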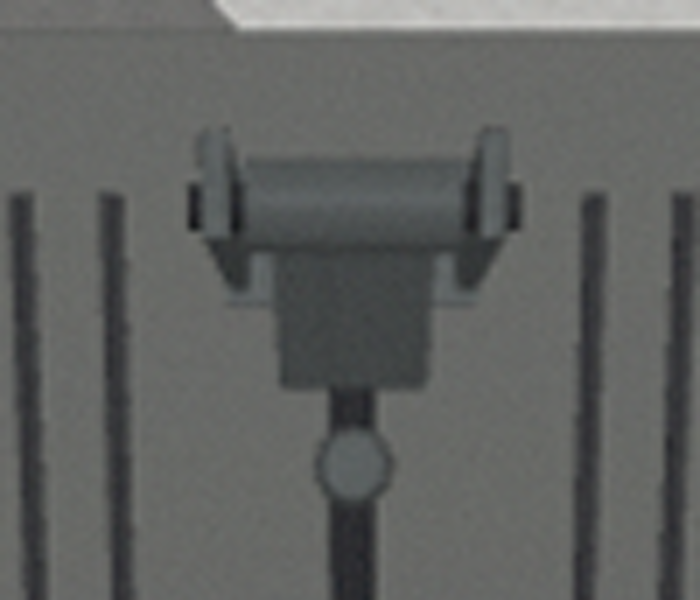

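Peg axis at about board x = +2.4 mm, y = 0, top at 50 mm, which matches the given 50 mm. Next I look at the scaler from above.

```bash
cat >> h.py <<'E'
BN=unit([0.5623,-0.3101,0.7666]); BX=np.array([-0.67128571,0.37019521,0.64213005]); BX=unit(BX-BN*(BX@BN)); BY=np.cross(BN,BX)
BO=np.array([0.482489,0.17964237,0.165]); PEG=BO+0.0024*BX
E
python3 - <<'E'
from h import *
manip.move_ptp(SO+[0,0,.16],rot([0,0,-1],-SX)); manip.dwell(.2)
p,d,c=grab('wrist','w2.png'); X=cloud(d,c)
print([(np.round(r['at'],3).tolist(),round(r['confidence'],2)) for r in manip.look_for('wrist','scaler')],manip.current_time(),manip.current_ee_pos())
m=(d>0)&(np.hypot(X[...,0]-.52,X[...,1]+.143)<.13)&(X[...,2]>0.0035)&(X[...,2]<.035)
P=X[m]; q=(P[:,:2]-SO[:2]); s=q@SX[:2]; w=q@np.array([-SX[1],SX[0]])
for a,b in [(-.115,-.06),(-.05,-.02),(-.02,.02),(.02,.05),(.056,.1)]:
    k=(s>a)&(s<b)&(abs(w)<.04); print(a,b,k.sum(),'s',np.percentile(s[k],[1,99]).round(4),'w',np.percentile(w[k],[2,98]).round(4),'z',np.median(P[k,2]).round(4))
E
```

```text
[([0.538, -0.147, 0.018], 0.89), ([0.406, -0.238, 0.011], 0.85)] 6.9917 [ 0.52367196 -0.14298069  0.15996601]
-0.115 -0.06 1143 s [-0.1038 -0.0606] w [-0.0164  0.0165] z 0.0069
-0.05 -0.02 654 s [-0.0496 -0.0203] w [-0.0102  0.0102] z 0.0252
-0.02 0.02 978 s [-0.0195  0.0198] w [-0.01    0.0108] z 0.0252
0.02 0.05 793 s [0.0208 0.0496] w [-0.0106  0.0104] z 0.0253
0.056 0.1 1379 s [0.0568 0.0954] w [-0.0188  0.0189] z 0.0093
```

View pics/w2.png

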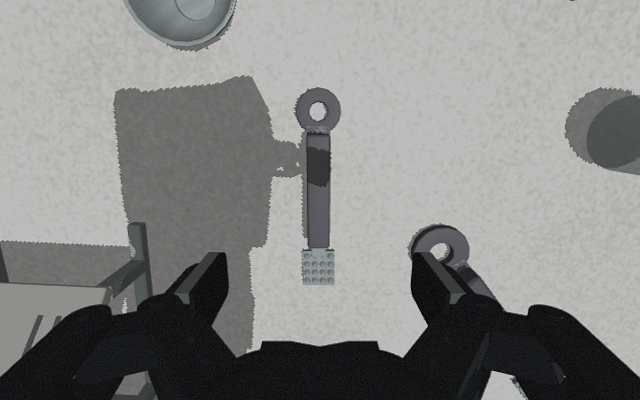

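The scaler fit is confirmed: s runs -104 to 95 mm, handle 21 mm wide, top at 25 mm. In the wrist view its eye hole is at (318,110) and its plate at (318,267). Grasping now.

```bash
python3 - <<'E'
from h import *
Rg=rot([0,0,-1],-SX)
manip.set_gripper(0.6)
manip.move_l(SO+[0,0,.04],max_speed=.25)
manip.move_l(SO+[0,0,.003],max_speed=.08)
print(manip.current_force())
manip.set_gripper(0.0,90); print(manip.current_grip_width(),manip.current_force())
manip.move_l(SO+[0,0,.17],max_speed=.25); manip.dwell(.2)
print(manip.current_grip_width(),manip.current_force(),manip.current_ft_torque(),manip.current_time())
grab('wrist','w3.png')
E
```

```text
[-0.14177527  0.26315195  0.78529836]
0.2359938819831563 [-1.57696877  0.58534754  5.02172961]
0.23602666665358946 [ 0.7176154  -0.51105337 -0.91800784] [-0.01701021 -0.01319084  0.04873879] 10.0667
```

View pics/w3.png

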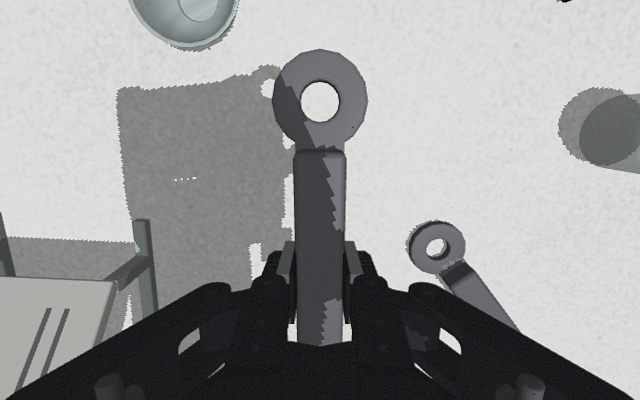

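It is held, with the eye hole at (320,101). Now I measure the eye in the tool frame and then move to a point over the peg, high enough not to strike it.

```bash
cat >> h.py <<'E'
def eye_in_tool(fn,pos,R,show=False):
    """ring surface points -> hole centre in tool frame"""
    p,d,c=load(fn); X=(cloud(d,c)-pos)@R   # tool coords
    m=(d>0)&(abs(X[...,2]+.075)<.03)&(abs(X[...,1])<.03)&(abs(X[...,0]+.006)<.012)
    P=X[m]
    q=P[P[:,2]<-.06]
    A=np.c_[q[:,1],q[:,2],np.ones(len(q))]; pl=np.linalg.lstsq(A,q[:,0],rcond=None)[0]
    uv=q[:,1:]; c0=np.array([0,-.075])
    # hole centre: enclosing circle of the outer ring
    hull=q[:,1:].astype(np.float32); ang=np.arctan2(hull[:,1]+.075,hull[:,0])
    (cc),r=cv2.minEnclosingCircle(hull[(hull[:,1]<-.07)])
    return dict(n=len(q),plane=pl,outer=cc,r=r,x_med=np.median(q[:,0]))
E
python3 - <<'E'
from h import *
pos=np.array(manip.current_ee_pos());R=np.array(manip.current_tcp_rot())
print(eye_in_tool('w3.png',pos,R))
p,d,c=load('w3.png')
# image: hole = bright blob around (320,101)
g=cv2.cvtColor(p,cv2.COLOR_RGB2GRAY); m=(g>150).astype(np.uint8); 
n,l,st,ce=cv2.connectedComponentsWithStats(m); k=l[101,320]; print(st[k],ce[k])
# ray to top surface
K=c['camera_matrix'];
for off in (0,):
    ray=np.array([(ce[k][0]-K[0,2])/K[0,0],(ce[k][1]-K[1,2])/K[1,1],1])@c['R']; C=-c['R'].T@c['t'].reshape(3)
    rt=R.T@ray; Ct=R.T@(C-pos)
    for xp in (-.005,-.001,.003): print(xp,Ct+rt*(xp-Ct[0])/rt[0])
E
```

```text
{'n': 5773, 'plane': array([-7.28041022e-05, -2.79552917e-03, -5.41178227e-03]), 'outer': (0.0009981179609894753, -0.0762147456407547), 'r': 0.020858079195022583, 'x_med': np.float64(-0.005244841316938176)}
[ 301   82   38   40 1178] [319.39388795 101.49320883]
-0.005 [-0.005       0.00088608 -0.07483444]
-0.001 [-0.001       0.00088913 -0.07505812]
0.003 [ 0.003       0.00089219 -0.0752818 ]
```

```bash
cat >> h.py <<'E'
ET=np.array([.003,.0006,-.0752])  # eye (underside) in tool
RH=rot(-BN,-BX)
def tcp_for_eye(dx,dy,h,peg=None,R=None):
    R=RH if R is None else R; peg=PEG if peg is None else peg
    return peg+dx*BX+dy*BY+h*BN-R@ET
E
python3 - <<'E'
from h import *
p=np.array(manip.current_ee_pos())
manip.move_l(p+[0,0,.15],max_speed=.3)
manip.move_ptp(tcp_for_eye(0,0,.22),RH)
manip.move_l(tcp_for_eye(0,0,.085),max_speed=.2); manip.dwell(.2)
grab('wrist','w4.png'); print(manip.current_time(),manip.current_force(),manip.current_ft_torque(),manip.current_grip_width(),np.array(manip.current_ee_pos())-tcp_for_eye(0,0,.085))
grab('side','s4.png'); grab('scene','c4.png')
E
python3 - <<'E'
import cv2
b=cv2.imread('pics/side4.png' if 0 else 'pics/s4.png');a=cv2.imread('pics/w4.png')
cv2.imwrite('pics/w4c.png',cv2.resize(a[0:250,180:460],(784,700),interpolation=2)[:600])
cv2.imwrite('pics/s4c.png',cv2.resize(b[60:230,200:390],(665,595),interpolation=2))
E
```

```text
14.1583 [-0.4888153   0.65307259 -1.68854928] [-0.18929159 -0.3551446   0.04106365] 0.23401392007918723 [ 0.00050395 -0.00026261  0.00043609]
```

View pics/w4c.png

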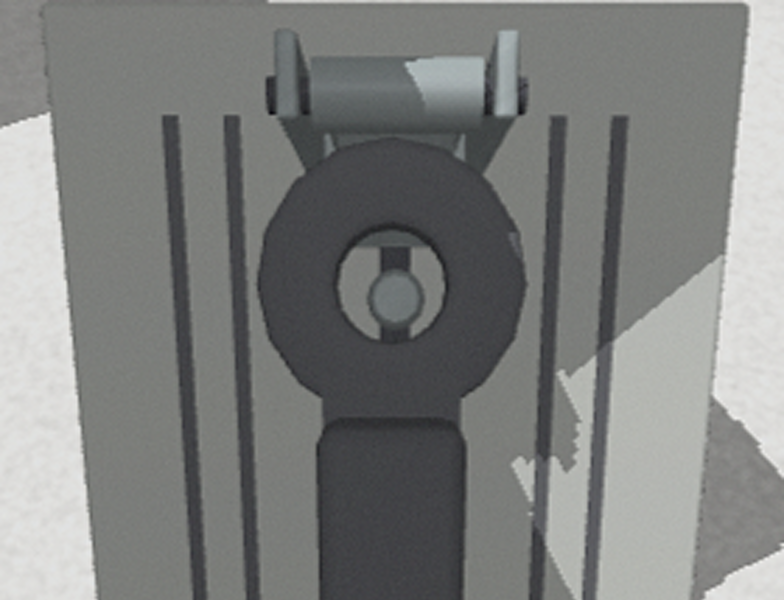

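View pics/s4c.png

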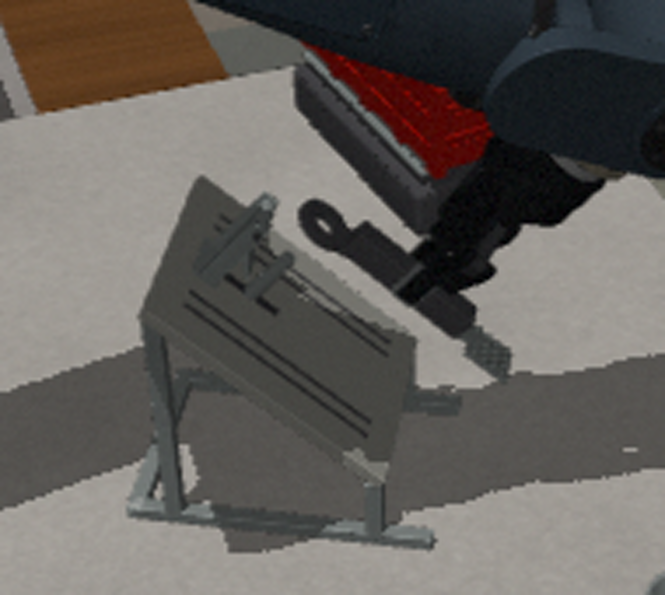

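```bash
cat >> h.py <<'E'
def ray_tool(u,v,c,pos,R,x):
    K=c['camera_matrix']; ray=np.array([(u-K[0,2])/K[0,0],(v-K[1,2])/K[1,1],1])@c['R']; C=-c['R'].T@np.array(c['t']).reshape(3)
    rt=R.T@ray; Ct=R.T@(C-pos); return Ct+rt*(x-Ct[0])/rt[0]
E
python3 - <<'E'
from h import *
pos=np.array(manip.current_ee_pos());R=np.array(manip.current_tcp_rot())
p,d,c=load('w4.png'); X=(cloud(d,c)-pos)@R
W=cloud(d,c); h=(W-BO)@BN
print('n err',np.arccos(np.clip((R[:,0]@-BN),-1,1)))
m=(abs(h-.05)<.004); m2=np.zeros_like(m); m2[95:118,308:335]=1; m&=m2>0
v,u=np.nonzero(m); print('peg px',u.min(),u.max(),v.min(),v.max(),u.mean(),v.mean(),m.sum())
P=X[m]; print('peg in tool',P.mean(0),np.median(P,0),np.ptp(P,0))
print(eye_in_tool('w4.png',pos,R))
# ring underside bbox: ring pixels
r=(abs(X[...,0]+.005)<.004)&(abs(X[...,2]+.075)<.024)&(abs(X[...,1])<.024)
hole=np.zeros(d.shape,np.uint8); hole[75:130,295:345]=~r[75:130,295:345]
n,l,st,ce=cv2.connectedComponentsWithStats(hole); k=l[104,320]; print('hole',st[k],ce[k], ray_tool(*ce[k],c,pos,R,-.0053))
print('board h under',np.median(h[150:200,230:260]))
E
```

```text
n err 0.0005529566047666892
peg px 311 331 96 117 321.1865889212828 106.19533527696792 343
peg in tool [ 0.03873212  0.00040784 -0.07546896] [ 0.03870568  0.0003019  -0.07556788] [0.00502159 0.01149387 0.01154875]
{'n': 5890, 'plane': array([-0.00053528, -0.00404064, -0.00598201]), 'outer': (-0.0006126456428319216, -0.07624077796936035), 'r': 0.02088702842593193, 'x_med': np.float64(-0.005726796817619169)}
hole [ 301   82   38   40 1197] [319.57226399 101.43358396] [-0.0053     -0.00058213 -0.07567864]
board h under 7.928632508638645e-05
```

In the same picture, the peg is at tool (y 0.4, z -75.5) mm and the eye at (-0.6, -75.7) mm. That is about 1 mm off in y, within the 2.5 mm clearance. I'll correct by 0.8 mm and descend with force monitoring.

```bash
python3 - <<'E'
from h import *
DY=-.0008
f0=np.array(manip.current_force())
def st(h):
    f=np.array(manip.current_force())-f0; print(h,'f(bx,by,bn)',np.round([f@BX,f@BY,f@BN],2),round(manip.current_time(),2)); return f
for h in (.056,.049,.045,.04):
    manip.move_l(tcp_for_eye(0,DY,h),max_speed=.06); f=st(h)
    if np.linalg.norm(f)>8: print('STOP');break
manip.dwell(.1); grab('wrist','w5.png'); grab('side','s5.png')
a=cv2.imread('pics/w5.png');b=cv2.imread('pics/s5.png')
cv2.imwrite('pics/m5.png',cv2.hconcat([cv2.resize(a[0:150,240:400],(400,375),interpolation=2),cv2.resize(b[90:210,220:348],(400,375),interpolation=2)]))
E
```

```text
0.056 f(bx,by,bn) [ 0.65 -0.97  0.1 ] 14.89
0.049 f(bx,by,bn) [ 1.24 -0.14 -0.96] 15.16
0.045 f(bx,by,bn) [ 0.36 -0.11  0.51] 15.41
0.04 f(bx,by,bn) [ 0.76 -0.26  1.07] 15.66
```

View pics/m5.png

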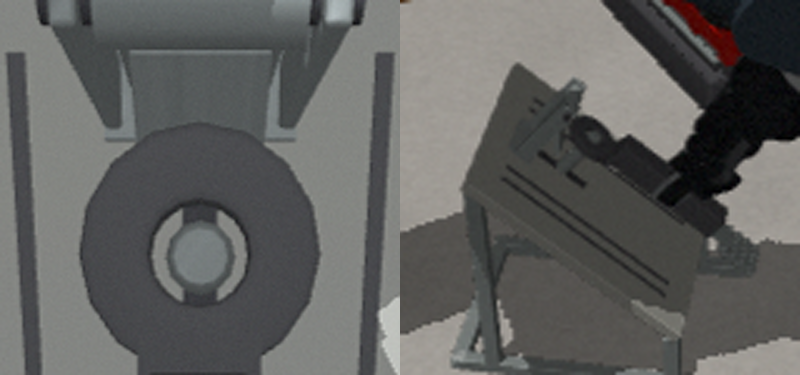

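The peg is centred in the eye at crop (200,253). Continuing down past the catch.

```bash
python3 - <<'E'
from h import *
DY=-.0008
f0=np.array(manip.current_force())
def st(h):
    f=np.array(manip.current_force())-f0; print(h,'f',np.round([f@BX,f@BY,f@BN],2),round(manip.current_time(),2)); return f
for h in (.032,.024,.018,.012,.008,.005,.003,.002,.001,0,-.001):
    manip.move_l(tcp_for_eye(0,DY,h),max_speed=.06); f=st(h)
    if np.linalg.norm(f)>8: print('STOP');break
manip.dwell(.2); st('end'); grab('wrist','w6.png'); grab('side','s6.png')
a=cv2.imread('pics/w6.png');b=cv2.imread('pics/s6.png')
cv2.imwrite('pics/m6.png',cv2.hconcat([cv2.resize(a[0:150,240:400],(400,375),interpolation=2),cv2.resize(b[90:210,220:348],(400,375),interpolation=2)]))
E
```

```text
0.032 f [-0.55  0.35 -0.13] 16.14
0.024 f [-0.7   1.2  -0.86] 16.43
0.018 f [-0.81  0.29  0.01] 16.68
0.012 f [-0.96  0.55 -1.36] 16.93
0.008 f [-0.17  0.34 -0.9 ] 17.18
0.005 f [ 0.26  0.72 -0.76] 17.43
0.003 f [0.67 0.56 0.23] 17.68
0.002 f [-0.11  0.12  0.01] 17.93
0.001 f [-0.1   0.04 -0.71] 18.18
0 f [-0.08 -0.37 -0.13] 18.43
-0.001 f [-0.26  1.85  5.34] 18.68
end f [1.25 1.28 6.57] 18.88
```

View pics/m6.png

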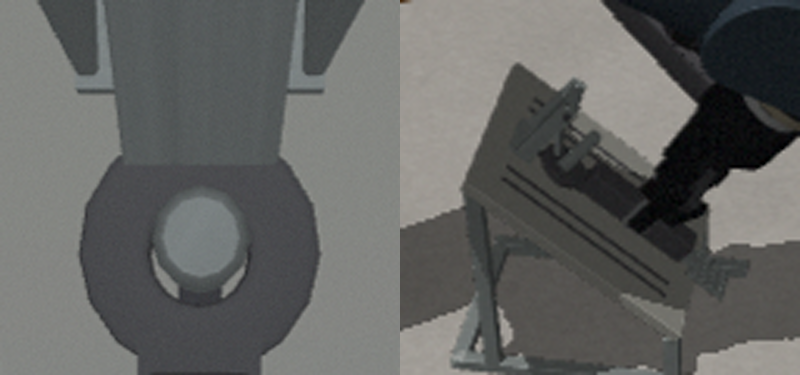

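```bash
python3 - <<'E'
from h import *
p,d,c=load('w6.png'); W=cloud(d,c)-BO; L=np.stack([(W@BX)-.0024,W@BY,W@BN],-1)*1000
cat=(abs(L[...,1])<7)&(L[...,0]>8)&(L[...,0]<30)&(L[...,2]>13)&(L[...,2]<60)
P=L[cat]; 
for a in range(9,30,2):
    k=(P[:,0]>=a)&(P[:,0]<a+2); 
    if k.any(): print(a,k.sum(),np.percentile(P[k,2],[5,50,95]).round(1))
hd=(abs(L[...,1])<8)&(L[...,0]<-22)&(L[...,0]>-60)&(abs(L[...,2]-25)<6)
P=L[hd]; print('handle top slope',len(P),np.polyfit(P[:,0],P[:,2],1))
P=L[(abs(L[...,2]-8)<4)&(abs(L[...,1])<22)&(abs(L[...,0])<22)]; print('ring top',np.median(P[:,2]),P.min(0),P.max(0))
E
```

```text
11 2 [19.9 19.9 19.9]
13 266 [18.3 20.1 22.1]
15 280 [21.  22.9 24.6]
17 311 [23.7 25.6 27.4]
19 328 [26.5 28.3 30.1]
21 366 [29.  30.9 32.9]
23 403 [31.5 33.6 35.7]
25 451 [34.3 36.3 38.2]
27 300 [36.9 38.4 40.1]
handle top slope 3432 [-1.87783917e-03  2.39259246e+01]
ring top 7.918599687671144 [-20.99730982 -20.24816321   4.01342519] [16.18990184 21.12886366 11.99775274]
```

Still held, checks look good: the handle top is at 23.9 mm with slope -0.002, so it lies flat. The ring top is at 7.9 mm, and the catch nose is at 12–13 mm from the peg and about 18 mm over the board, so it is down over the eye. Releasing.

```bash
python3 - <<'E'
from h import *
manip.move_l(tcp_for_eye(0,-.0008,-.0004),max_speed=.03)
manip.set_gripper(0.6); print(manip.current_grip_width(),manip.current_force(),manip.current_time())
q=np.array(manip.current_ee_pos())
manip.move_l(q+.06*BN,max_speed=.1); manip.move_l(q+.15*BN-.02*BX,max_speed=.25); manip.dwell(.5)
grab('wrist','w7.png'); grab('side','s7.png'); grab('scene','c7.png')
p,d,c=load('w7.png'); W=cloud(d,c)-BO; L=np.stack([(W@BX)-.0024,W@BY,W@BN],-1)*1000
P=L[(abs(L[...,1])<7)&(L[...,0]>8)&(L[...,0]<30)&(L[...,2]>13)&(L[...,2]<60)]
print('nose',np.percentile(P[:,0],1),[np.median(P[(P[:,0]>a)&(P[:,0]<a+2),2]).round(1) for a in (13,19,25)])
hd=(abs(L[...,1])<8)&(L[...,0]<-25)&(L[...,0]>-125)&(abs(L[...,2]-24)<5)
P=L[hd]; print('handle',len(P),np.polyfit(P[:,0],P[:,2],1),np.polyfit(P[:,0],P[:,1],1))
P=L[(abs(L[...,2]-8)<3)&(abs(L[...,1])<24)&(abs(L[...,0])<25)]; print('ring top',np.median(P[:,2]),np.percentile(P,1,0),np.percentile(P,99,0))
for n in ['bowl','jar','stone','scaler']: print(n,[(np.round(r['at'],3).tolist(),round(r['confidence'],2)) for r in manip.look_for('scene',n)])
print(manip.current_time(),manip.current_force())
a=cv2.imread('pics/w7.png');b=cv2.imread('pics/s7.png')
cv2.imwrite('pics/m7.png',cv2.hconcat([cv2.resize(a[0:270,200:440],(400,450),interpolation=2),cv2.resize(b[90:226,220:340],(397,450),interpolation=2)]))
E
```

```text
0.6014094657842741 [-0.22751733  0.24408284  0.31232892] 19.625
nose 13.147526961481253 [np.float64(20.0), np.float64(28.4), np.float64(36.4)]
handle 1971 [3.45697711e-04 2.39834267e+01] [0.00226333 0.1755593 ]
ring top 7.813449215298839 [-21.85776904 -18.99001298   5.92131089] [14.02099553 19.43728629  9.62359223]
bowl [([0.712, -0.127, 0.023], 0.63)]
jar [([0.712, -0.128, 0.024], 0.68), ([0.468, -0.413, 0.062], 0.67)]
stone [([0.628, -0.426, 0.035], 0.73)]
scaler [([0.545, 0.152, 0.14], 0.98), ([0.349, -0.243, 0.013], 0.58)]
21.7417 [-0.69354965  0.98438133  0.05042981]
```

View pics/m7.png

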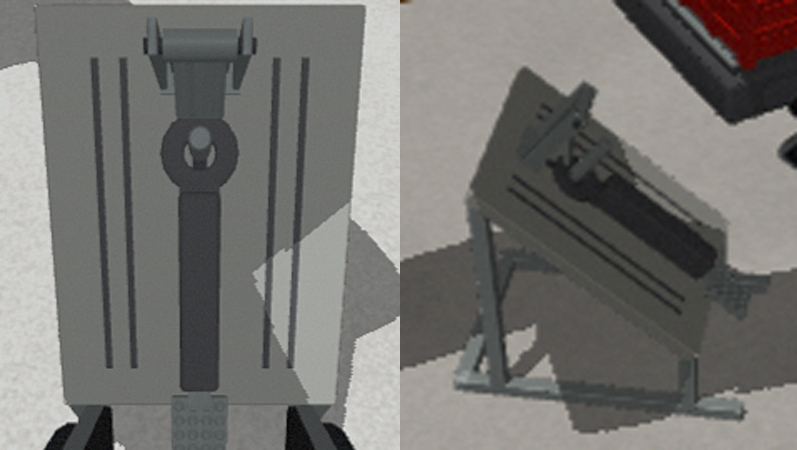

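View pics/c7.png

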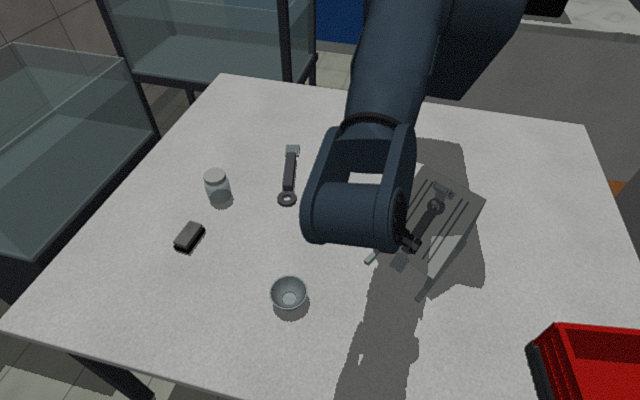

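The pictures show the scaler hanging flat with the peg through its eye, the catch down over the eye (crop (200,110)), and the gripper clear. The bystanders are where they were. Handing in.

```bash
python3 -c "
from bench import manip
manip.sign_off(); print(manip.current_time())"
```

```text
the job is handed in; nothing more can be done
the job is handed in; nothing more can be done
```

The fish scaler is hanging by its eye on the rack's peg, handle down the slope, with the catch dropped back over the eye. I handed the job in at about 22 s of the 54 s.

- **Which scaler:** I took the one that measured 200 mm. The look-alike measured 271 mm and stays where it was.
- **Hanging:** I found the peg by wrist camera at about board x +2.4 mm. I then threaded the eye over it and pushed it down past the catch. The difference readings I took between steps stayed below about 2 N until it met the board, where they rose to about 7 N.
- **Before letting go:** The handle top was flat on the board at 23.9 mm and the catch nose was down, about 12–13 mm from the peg.
- **After letting go and backing off:** The scaler was still flat at 24.0 mm and the catch heights were unchanged. The gripper was clear, and the bowl, jar, stone and the other scaler had not moved.
- **Checks that disagreed:** The eye's sideways offset in the hand differed by about 1.5 mm between two pictures. I used the relative eye-to-peg offset from a single picture instead. In the last check the network also reported the bowl as a jar, but it found the real jar in its original place.

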